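# Two-key unlock and start of a therapy unit

### The job

Unlock the therapy unit's control deck and start it: with one fingertip on each of the two round white keys, press both fully down together, keep them down for at least three seconds, and let both come up again; then press the oblong start key fully down and let it go, finishing clear of everything. Do not press the small sunken key between the two, do not turn the dial, and leave the spray bottle, cupping glass and electrode pod standing where they are.

Things in the scene. Friction and masses are not known exactly. Their poses are not given: they have to be found in the camera images.
- deck: the control deck: a grey plastic slab fixed to the table, 180 (x) x 250 (y) x 40 mm high, origin at the centre of its underside on the table; its x axis points away from the operator's side to the low screen ridge (50 mm deep, 210 mm wide, top 68 mm above the table, front face 37 mm beyond the origin in x), its y axis points to the left. It stands level at any yaw within about half a radian. All controls sit on its flat top at 40 mm
- hold_left_top (a point): centre of the top of the left round key (at deck y +32 mm, x 0): white cylinder, 26 mm across, top 59 mm above the table and 11 mm above its black bezel (34 mm across); axes as the deck's; the point moves down with the key
- hold_right_top (a point): the same for the right round key (at deck y -32 mm, x 0); the two keys' centres are 64 mm apart
- hold_left (a joint): how far the left round key is down, m: 0 up, 0.007 at its stop; a spring returns it; it starts to move at about 1.5 N and reaches its stop at about 5 N
- hold_right (a joint): the same for the right round key; so about 10 N in all for both
- middle (a joint): how far the small key midway between the two round keys is down, m (0 up, 0.005 at its stop): white, 16 mm across, top only 8 mm above the deck's flat top; to be left alone
- start_top (a point): centre of the top of the start key: white oblong, 22 mm (deck x) x 36 mm (deck y), top 59 mm above the table and 11 mm above its black bezel (30 x 44 mm); on the operator's side of the deck (deck x -55 mm), in its left or right corner (deck y +68 or -68 mm); axes as the deck's; moves down with the key
- start (a joint): how far the start key is down, m: 0 up, 0.007 at its stop; a spring returns it; about 5 N at the stop
- dial_top (a point): centre of the top of the dial, a white round knob 28 mm across, top 62 mm above the table, in the front corner opposite the start key; to be left alone
- dial_mark (a point): the outer end of the black pointer line on the dial's top, 12 mm from its axis; goes round with the dial
- dial (a joint): angle of the dial, rad, positive clockwise from above; turns easily
- spray: loose white spray bottle standing upright beside the deck, 38 mm across, 130 mm high, 0.12 kg; origin at the centre of its foot, z up
- cup: loose glass cupping bell standing upright, 48 mm across at its foot, 70 mm high, 0.1 kg; origin at the centre of its foot, z up
- pod: loose grey electrode pod lying flat, 85 x 55 x 28 mm, 0.15 kg; origin at the centre of its underside, z up
Not all that is in view belongs to the job. Of the things like the cup, leave any that is yellow; of the rest the larger one is meant. There is more than one size of the pod; the one meant has the size given above.

How it is judged:
By the outcome, as a careful person would: the job done as asked, in the order asked, and still so for the second after the job is handed in, with the robot touching nothing.
It also fails if it takes over 59 s, if anything falls off the work surface, if the arm or the gripper's body presses on something with over 40 N, if the wrist force passes 120 N, or if a joint passes its speed limit or range.

### The arm

A 6-joint arm with a two-finger parallel gripper is mounted at the origin on the work surface. World frame = base frame: x ahead of the robot, y to its left, z up, the work surface at z = 0. Lengths are in m, angles in degrees, forces in N, time in s.
With the tool pointing down it reaches from about 0.325 to 0.9 m from the base axis. Payload 6.1 kg.
Tool frame: the origin (TCP) lies midway between the tips of the shut fingers; the grasp point (between the pads) lies 19 mm behind it; x points along the fingers, y is the direction in which the jaws open and shut, and the axes are right-handed (so a half turn about x gives the same grasp; the last joint's range is limited). The gripper opens to 85 mm and grips with 20 to 120 N. Pads are 22 mm wide; open, the fingers measure 114 mm over their backs; the gripper's body (76 mm by 85 mm) begins 54 mm behind the grasp point. The pads swing forward as they close: fully open they stand 13 mm farther back than shut.
Start: joints at [-83.142, 12.628, 87.462, -0, 79.91, -7.225], TCP at [0.152, -0.606, 0.231] pointing down, gripper open.
Joint ranges: [-170.65, 170.65], [-52.31, 119.04], [5.05, 147.46], [-71.25, 251.25], [11.57, 151.72], [-153.62, 153.62]. Speed limits (degrees/s): [147.25, 147.25, 172.46, 180, 180, 180].

### API

Orientations are given as [roll, pitch, yaw] about the fixed x, y, z axes, in that order (R = Rz(yaw) Ry(pitch) Rx(roll)).
In Python, from plant import read_state, capture, job_done gives the robot as it stands.
- The arm moves only by the tool send_rows, never from a script. Its argument "steps" is one flat list of numbers, 5 for each row, row after row: the opening, from 0 (shut) to 1 (fully open), then the shift along the tool's x, y, z in m, then the turn about the tool's x in degrees. In form: [claw, x, y, z, spin, claw, x, y, z, spin, ...]. A call has 1 to 5 rows; each row shifts and turns the commanded pose from where the row before left it, along the tool's axes as they then stand; what a row does not reach is not made up. A row lasts 1/10 s, in which the tool goes at most 50 mm and 8.59 degrees, less where a joint would pass 70% of its speed; a pose out of reach is approached as far as the arm can. A call is refused whole if a number of a shift passes 0.05 or a number of a turn 8.59, either way. A call with a gripper value outside its range is refused whole. The fingers move at their own pace and stop on an object; "grip_force" is the grip in N (left out, the last holds). Time passes only in rows, so rows that do not move let the fingers close. It gives the time, the measured TCP pose, the force and the opening at its end, in the units of the state.
- read_state(): the state, without advancing time (a new reading comes with each control period).
- capture(name): name is "scene" or "side" or "wrist"; returns a dict with "color" (420x560x3 uint8, blue, green, red), "fx", "fy", "cx", "cy" (pixels), "R" (3x3) and "t" (3): a world point X has camera coordinates R X + t; the wrist camera has in their place "hand_eye" (4x4, takes a point from camera to tool coordinates, whose origin is the TCP and whose axes are the tool frame's). Camera axes: x right, y down, z forward; pixel columns grow to the right and rows downward; lengths in m; the calibration is good to about 2 mm. A picture is of the moment at which its call begins: read the wrist's pose just before it. There is no depth.
- job_done(): hands the job in, once; it reports no verdict.
The state is a dict: "clock": time; "joint_positions": joint angles; "joint_velocities": joint speeds; "joint_torque": joint torques, N m; "tcp_pos": TCP position; "ee_rot": TCP orientation; "force": force on the tool from outside, world axes, zero at the start; "wrist_torque": the same for the moment, N m; "grip_width": finger opening in m.
Only numpy, scipy, OpenCV 4.12 (cv2) and the standard library are available. Lean on these libraries where they do the work, as an engineer would, in place of code of your own. Each camera call takes 0.05 s, during which the arm holds its last target. There are 200 camera calls.

## Working session

There is one attempt and no reset: what is moved stays moved. The work goes in short steps, Python scripts to look and compute and a tool call to move; the robot and the scene stay as the last step left them, time stands still between calls to the robot, and variables do not carry over. Pictures are saved under pics/ and viewed, about 8 in all and at most 12, crops included, and the job is handed in when it is done.

Besides the shell and the picture viewer there is one more tool, called after ">>>" as a command line: name --argument value ..., lists and objects as JSON in quotes. send_rows: Moves the arm, as the interface text tells. Its arguments: {"type":"object","properties":{"steps":{"type":"array"},"grip_force":{"type":"number"}},"required":["steps"]}

```bash
mkdir -p pics; ls; python3 - <<'E'
from plant import *
import cv2,numpy as np
s=read_state();print(s)
for n in("scene","side"):
    c=capture(n);cv2.imwrite(f"pics/{n}0.png",c["color"]);print(n,c["fx"],c["cx"],c["cy"],(-c["R"].T@c["t"]).round(3),c["R"].round(3).tolist())
w=capture("wrist");print(w["hand_eye"])
E
```

```text
pics
{'clock': 0.0, 'joint_positions': array([-8.31415399e+01,  1.26769957e+01,  8.75255891e+01,  1.02530393e-03,
        7.99094799e+01, -7.22490457e+00]), 'joint_velocities': array([ 0.0649879 ,  0.12790861, -0.06430281,  0.03009985,  0.04964278,
        0.09453765]), 'joint_torque': array([ 1.54706773e-03, -4.96898961e+01, -3.89397240e+01, -7.06594437e-05,
        1.10850652e-02,  3.14039926e-05]), 'tcp_pos': array([ 0.15201418, -0.60561297,  0.2301819 ]), 'ee_rot': array([-97.74081355,  89.88793082,  96.34237048]), 'force': array([-0.77910149,  0.37277174,  0.10127302]), 'wrist_torque': array([ 0.00427702,  0.02748169, -0.01657361]), 'grip_width': 0.08543328367648302}
scene 473.0392622509577 277.18692025367375 215.31215104742992 [ 0.952 -0.358  0.948] [[0.661, 0.75, 0.016], [0.625, -0.538, -0.566], [-0.416, 0.384, -0.824]]
side 468.76555403860647 277.3379712974862 204.89424360729748 [0.179 0.84  0.834] [[-0.919, -0.393, 0.018], [-0.276, 0.612, -0.741], [0.28, -0.686, -0.671]]
[[-7.04278381e-05 -2.87933805e-01  9.57650311e-01 -1.42244647e-01]
 [ 9.99999991e-01  9.22162067e-05  1.01268699e-04 -4.42638091e-04]
 [-1.17469561e-04  9.57650309e-01  2.87933796e-01 -7.37312156e-02]
 [ 0.00000000e+00  0.00000000e+00  0.00000000e+00  1.00000000e+00]]
```

```bash
python3 - <<'E'
import cv2,numpy as np
a=cv2.imread("pics/scene0.png");b=cv2.imread("pics/side0.png")
cv2.imwrite("pics/both.png",np.vstack([cv2.resize(a,(400,300)),cv2.resize(b,(400,300))]))
E
```

```text
(no output)
```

View pics/scene0.png

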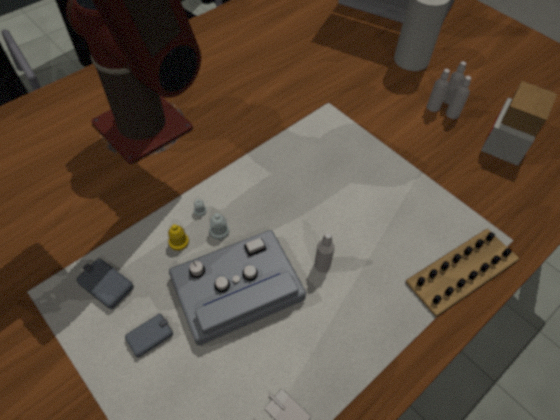

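View pics/side0.png

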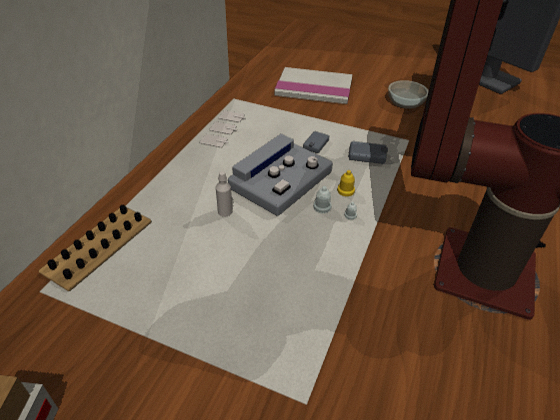

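The scene view shows these candidates:
- **Round keys:** (222,284) and (250,271), with the small key between them at (236,279). The ridge lies below them, on the far side.
- **Dial or start key:** the round dial is at (197,268) and the oblong start key at (256,246).
- **Cups:** yellow at (178,237), the larger clear one at (218,226), which is the one meant, and a small one at (200,207).
- **Pods:** (105,283) and (149,334).
- **Spray:** (325,253).

Next I'll measure and check the choice in a close crop.

```bash
cat > h.py <<'E'
import cv2,numpy as np
from plant import *
from scipy.spatial.transform import Rotation as Ro
def cam(n):
    s=read_state();c=capture(n)
    if n=="wrist":
        T=np.eye(4);T[:3,:3]=Ro.from_euler("xyz",s["ee_rot"],degrees=True).as_matrix();T[:3,3]=s["tcp_pos"]
        M=T@c["hand_eye"];c["Rc"],c["o"]=M[:3,:3],M[:3,3]
    else: c["Rc"]=c["R"].T;c["o"]=-c["R"].T@c["t"]
    return c
def ray(c,p,z):
    d=c["Rc"]@np.array([(p[0]-c["cx"])/c["fx"],(p[1]-c["cy"])/c["fy"],1]);return c["o"]+d*(z-c["o"][2])/d[2]
def blobs(c,roi,th,amin=15):
    x0,y0,x1,y1=roi;g=cv2.cvtColor(c["color"],cv2.COLOR_BGR2GRAY)[y0:y1,x0:x1]
    n,l,st,ce=cv2.connectedComponentsWithStats((g>th).astype(np.uint8))
    return [(ce[i]+[x0,y0],st[i]) for i in range(1,n) if st[i,4]>=amin]
E
python3 - <<'E'
from h import *
c=cam("scene")
for p,s in blobs(c,(165,230,310,345),150): print(p.round(1),s[2:],ray(c,p,.059).round(4))
r=c["color"][190:350,80:350];cv2.imwrite("pics/crop.png",cv2.resize(r,None,fx=2.9,fy=2.9,interpolation=2))
d=cam("side")
for p,s in blobs(d,(230,130,335,212),150): print(p.round(1),s[2:],ray(d,p,.059).round(4))
E
```

```text
[291.6 233.2] [ 8  6 15] [0.5603 0.0483 0.059 ]
[299.5 245.8] [ 15  29 127] [0.5957 0.0395 0.059 ]
[254.8 243.5] [14  8 66] [ 0.5274 -0.0308  0.059 ]
[249.7 270.1] [ 8  7 46] [ 0.5704 -0.0807  0.059 ]
[222.  281.5] [ 8  8 38] [ 0.5534 -0.141   0.059 ]
[271.5 141.7] [ 105   45 1630] [ 0.6248 -0.1953  0.059 ]
[288.5 158. ] [ 8  5 34] [ 0.5502 -0.1425  0.059 ]
[311.  158.7] [ 8  6 26] [ 0.4924 -0.1656  0.059 ]
[333.3 167.5] [ 3  9 18] [ 0.4234 -0.153   0.059 ]
[273.5 168.6] [ 8  6 37] [ 0.569  -0.0812  0.059 ]
[326.5 186.6] [ 17  20 188] [ 0.4144 -0.0689  0.059 ]
[281.1 183.8] [13  9 64] [ 0.5254 -0.0306  0.059 ]
[314.2 195.9] [ 6 11 17] [ 0.4309 -0.021   0.059 ]
[243.2 205.9] [ 29  17 241] [0.5774 0.086  0.059 ]
[308.8 209.1] [11  8 36] [0.4262 0.0304 0.059 ]
```

View pics/crop.png

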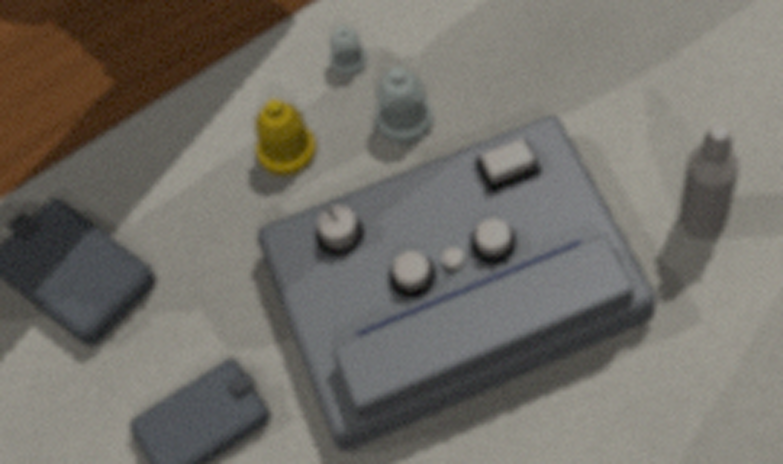

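The crop shows the oblong start key in the left front corner at crop (508,163), and the dial with its black pointer at (338,228). The round keys are at (411,271) and (493,239), with the small key between them. The measured start position agrees with the deck layout (left, yaw about -16°).

```bash
cat >> h.py <<'E'
def plan(tx,ty,tz,yaw):
    s=read_state();R=Ro.from_euler("xyz",s["ee_rot"],degrees=True).as_matrix()
    a=np.radians(yaw);y=R[:,1];cur=np.degrees(np.arctan2(-y[0],y[1]))
    e=(yaw-cur+90)%180-90   # world yaw change; about tool x (down) = -e
    d=R.T@(np.array([tx,ty,tz])-s["tcp_pos"])
    print("clock",s["clock"],"pos",s["tcp_pos"].round(4),"ydir yaw",cur.round(2),"spin",(-e).round(2),"tool shift",d.round(4),"F",s["force"].round(2),"w",s["grip_width"].round(4),"axes",R.round(3).tolist())
E
python3 -c "
from h import *
plan(.561,-.1115,.20,-16)"
```

```text
Traceback (most recent call last):
  File "h.py", line 22, in plan
    print("clock",s["clock"],"pos",s["tcp_pos"].round(4),"ydir yaw",cur.round(2),"spin",(-e).round(2),"tool shift",d.round(4),"F",s["force"].round(2),"w",s["grip_width"].round(4),"axes",R.round(3).tolist())
                                                                                                                                                          ^^^^^^^^^^^^^^^^^^^^^
AttributeError: 'float' object has no attribute 'round'
```

```bash
sed -i 's/s\["grip_width"\].round(4)/round(float(s["grip_width"]),4)/' h.py; python3 -c "
from h import *
plan(.561,-.1115,.20,-16)"
```

```text
clock 0.25 pos [ 0.152  -0.6059  0.2308] ydir yaw -165.92 spin 30.08 tool shift [ 0.0312 -0.3801 -0.517 ] F [-0.85 -0.18  0.26] w 0.0852 axes [[-0.0, 0.243, -0.97], [0.001, -0.97, -0.243], [-1.0, -0.001, -0.0]]
```

>>> send_rows --steps '[0.58,0,-0.025,-0.034,0,0.58,0,-0.025,-0.034,0,0.58,0,-0.025,-0.034,0,0.58,0,-0.025,-0.034,0,0.58,0,-0.025,-0.034,0]'

```text
clock: 0.75
tcp_pos: [0.2873, -0.4422, 0.2312]
ee_rot: [147.3, 90.0, -18.7]
force: [1.0, -0.4, -1.0]
grip_width: 0.0493
```

>>> send_rows --steps '[0.58,0,-0.025,-0.034,0,0.58,0,-0.025,-0.034,0,0.58,0,-0.025,-0.034,0,0.58,0,-0.025,-0.034,0,0.58,0,-0.025,-0.034,0]'

```text
clock: 1.25
tcp_pos: [0.4219, -0.2795, 0.2314]
ee_rot: [125.5, 90.0, -40.5]
force: [0.3, -0.4, -0.3]
grip_width: 0.0497
```

>>> send_rows --steps '[0.58,0,-0.026,-0.036,0,0.58,0,-0.026,-0.036,0,0.58,0,-0.026,-0.036,0,0.58,0,-0.026,-0.036,0,0.58,0,-0.026,-0.033,0]'

```text
clock: 1.75
tcp_pos: [0.5622, -0.1101, 0.2314]
ee_rot: [146.4, 90.0, -19.5]
force: [0.7, 0.2, 0.5]
grip_width: 0.05
```

>>> send_rows --steps '[0.58,0.008,0,0,7.5,0.58,0.008,0,0,7.5,0.58,0.008,0,0,7.5,0.58,0.007,0,0,7.5,0.58,0,0,0,0]'

```text
clock: 2.25
tcp_pos: [0.5602, -0.1114, 0.1989]
ee_rot: [-3.1, 89.9, 160.9]
force: [-0.2, 0.3, -0.7]
grip_width: 0.0494
```

```bash
python3 -c "
from h import *
plan(.561,-.1115,.16,-16)
c=cam('wrist');cv2.imwrite('pics/w1.png',c['color'])
for p,s in blobs(c,(0,0,560,420),140,60): print(p.round(1),s,ray(c,p,.059).round(4))
"
```

```text
clock 2.25 pos [ 0.5602 -0.1114  0.1989] ydir yaw 164.03 spin 0.03 tool shift [ 0.0389 -0.0001 -0.0008] F [-0.24  0.33 -0.68] w 0.0494 axes [[-0.002, -0.275, -0.961], [0.001, -0.961, 0.275], [-1.0, -0.0, 0.003]]
[168.4  53.1] [    0     0   433   166 39899] [ 0.7013 -0.0624  0.059 ]
[507.7  79.4] [ 480   40   55   75 3059] [ 0.606  -0.3239  0.059 ]
[226.4 130.2] [ 150  103  154   54 7322] [ 0.6312 -0.0882  0.059 ]
[408.8 229.8] [ 363  109   75  205 6371] [ 0.4973 -0.2249  0.059 ]
[ 75.7 260.3] [    0   124   187   268 25209] [0.555  0.0917 0.059 ]
[347.5 149.3] [322 139  47  17 494] [ 0.5867 -0.1851  0.059 ]
[243.  218.6] [  148   151   224   121 15328] [ 0.5509 -0.0777  0.059 ]
[554.7 276.3] [ 544  164   16  178 1278] [ 0.409  -0.3559  0.059 ]
[308.5 198.8] [296 186  26  27 540] [ 0.5527 -0.1412  0.059 ]
[346.9 253.1] [331 243  29  24 426] [ 0.4899 -0.1636  0.059 ]
[273.1 320.9] [ 211  274  126   93 7532] [ 0.4361 -0.074   0.059 ]
[ 99.6 368.8] [ 93 361  13  18  76] [0.4295 0.125  0.059 ]
[142.1 398.2] [ 111  368   50   52 1374] [0.3789 0.0964 0.059 ]
```

View pics/w1.png

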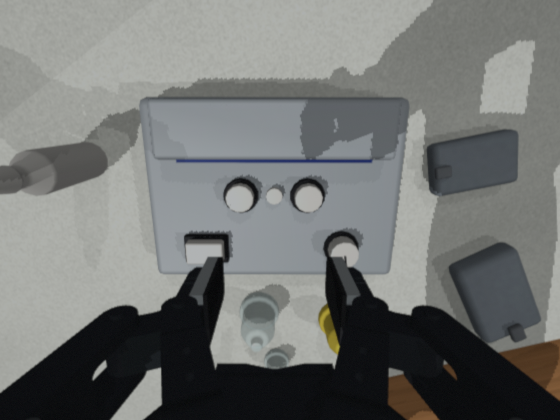

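The wrist view shows both round keys, at (239,196) and (308,197), straddled symmetrically about the fingers' midline. Start is at (206,250) and the dial at (344,248).

```bash
python3 -c "
from h import *
c=cam('wrist')
P=[]
for roi in ((222,178,256,214),(292,178,326,214),(184,232,230,268)):
  q=c['color'][roi[1]:roi[3],roi[0]:roi[2]].min(2).astype(np.uint8)
  b=max(blobs(c,roi,180),key=lambda b:b[1][4],default=None); 
  if b is None or b[1][4]<200: b=max(blobs(c,roi,165),key=lambda b:b[1][4])
  w=ray(c,b[0],.059);P.append(w);print(b[0].round(1),b[1],w.round(4))
v=P[0]-P[1];print(np.hypot(*v[:2]),np.degrees(np.arctan2(-v[0],v[1])));m=(P[0]+P[1])/2
plan(m[0],m[1],.085,np.degrees(np.arctan2(-v[0],v[1])))
"
```

```text
[238.8 198.9] [  4   9  26  25 481] [ 0.5704 -0.0799  0.059 ]
[308.1 199.4] [  4  10  25  24 479] [ 0.5526 -0.141   0.059 ]
[201.2 252.3] [  2  13  35  18 509] [ 0.5294 -0.0287  0.059 ]
0.06369466938213829 -16.147655462793107
clock 2.35 pos [ 0.561  -0.1118  0.2003] ydir yaw 164.28 spin 0.43 tool shift [ 0.1153 -0.0014 -0.0002] F [ 0.07 -0.13 -0.36] w 0.0493 axes [[-0.0, -0.271, -0.963], [0.0, -0.963, 0.271], [-1.0, -0.0, 0.0]]
```

>>> send_rows --steps '[0.58,0.03,-0.001,0,0,0.58,0.03,0,0,0,0.58,0.03,0,0,0,0.58,0.022,0,0,0,0.58,0,0,0,0]'

```text
clock: 2.85
tcp_pos: [0.5589, -0.1101, 0.0851]
ee_rot: [-3.4, 89.6, 160.8]
force: [-0.8, -0.1, -0.1]
grip_width: 0.0497
```

```bash
python3 -c "
from h import *
plan(.5615,-.1105,.07,-16.1)
c=cam('wrist');a=c['color'][120:400,130:430]
d=cam('side')['color'][110:230,220:360]
b=cv2.resize(d,None,fx=280/120,fy=280/120,interpolation=2)
cv2.imwrite('pics/w2.png',np.hstack([a,b]))
"
```

```text
clock 2.85 pos [ 0.5589 -0.1101  0.0851] ydir yaw 164.22 spin 0.32 tool shift [ 0.0151 -0.0004 -0.0027] F [-0.83 -0.14 -0.14] w 0.0497 axes [[-0.006, -0.272, -0.962], [0.002, -0.962, 0.272], [-1.0, -0.0, 0.006]]
```

View pics/w2.png

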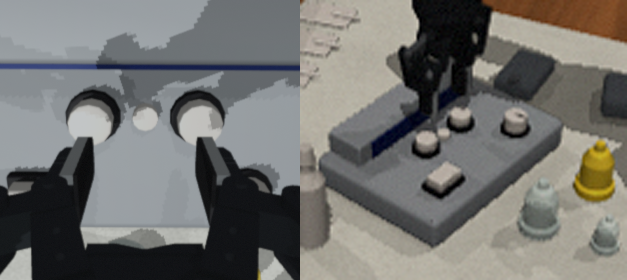

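The wrist crop (left half) shows the two fingertips just in front of and above both round keys, evenly spaced, with the middle key free. The side crop agrees. I'll descend in small steps, watching the force.

>>> send_rows --steps '[0.58,0.004,0,0,0,0.58,0.004,0,0,0,0.58,0.004,0,0,0,0.58,0.003,0,0,0,0.58,0,0,0,0]'

```text
clock: 3.45
tcp_pos: [0.561, -0.1107, 0.0728]
ee_rot: [-2.9, 90.0, 161.2]
force: [-0.2, 0.5, 0.3]
grip_width: 0.0494
```

```bash
python3 -c "
from h import *
plan(.5615,-.1105,.06,-16.1)"
```

```text
clock 3.45 pos [ 0.561  -0.1107  0.0728] ydir yaw 164.09 spin 0.19 tool shift [ 0.0128 -0.0004 -0.0005] F [-0.2   0.53  0.26] w 0.0494 axes [[-0.001, -0.274, -0.962], [0.0, -0.962, 0.274], [-1.0, -0.0, 0.001]]
```

>>> send_rows --steps '[0.58,0.004,0,0,0,0.58,0.003,0,0,0,0.58,0,0,0,0]'

```text
clock: 3.75
tcp_pos: [0.5609, -0.1107, 0.0656]
ee_rot: [-3.6, 89.9, 160.5]
force: [0.6, -0.4, -0.1]
grip_width: 0.0494
```

>>> send_rows --steps '[0.58,0.003,0,0,0,0.58,0.003,0,0,0,0.58,0,0,0,0]'

```text
clock: 4.05
tcp_pos: [0.561, -0.1107, 0.0597]
ee_rot: [-2.8, 90.0, 161.3]
force: [-0.3, -0.9, 0.3]
grip_width: 0.0496
```

>>> send_rows --steps '[0.58,0.003,0,0,0,0.58,0,0,0,0]'

```text
clock: 4.25
tcp_pos: [0.5611, -0.1108, 0.0569]
ee_rot: [-4.0, 90.0, 160.1]
force: [-0.2, 0.7, -0.1]
grip_width: 0.0496
```

>>> send_rows --steps '[0.58,0.003,0,0,0,0.58,0,0,0,0]'

```text
clock: 4.45
tcp_pos: [0.5616, -0.1109, 0.0545]
ee_rot: [-179.3, 90.0, -15.2]
force: [-0.2, 0.9, 2.9]
grip_width: 0.0494
```

>>> send_rows --steps '[0.58,0.002,0,0,0,0.58,0,0,0,0]'

```text
clock: 4.65
tcp_pos: [0.5616, -0.1109, 0.0527]
ee_rot: [173.7, 90.0, -22.2]
force: [-2.6, 1.0, 6.0]
grip_width: 0.0495
```

>>> send_rows --steps '[0.58,0.002,0,0,0,0.58,0,0,0,0]'

```text
clock: 4.85
tcp_pos: [0.5616, -0.111, 0.051]
ee_rot: [175.7, 90.0, -20.2]
force: [-1.9, 0.6, 7.9]
grip_width: 0.0495
```

>>> send_rows --steps '[0.58,0.002,0,0,0,0.58,0,0,0,0]'

```text
clock: 5.05
tcp_pos: [0.5616, -0.111, 0.0492]
ee_rot: [170.5, 90.0, -25.4]
force: [-3.3, 1.4, 10.5]
grip_width: 0.0494
```

>>> send_rows --steps '[0.58,0.002,0,0,0,0.58,0,0,0,0]'

```text
clock: 5.25
tcp_pos: [0.5617, -0.111, 0.0489]
ee_rot: [100.8, 90.0, -95.1]
force: [-8.8, 2.6, 21.4]
grip_width: 0.0497
```

>>> send_rows --steps '[0.58,0.001,0,0,0,0.58,0,0,0,0]'

```text
clock: 5.45
tcp_pos: [0.5618, -0.111, 0.0489]
ee_rot: [94.2, 90.0, -101.7]
force: [-12.5, 3.6, 27.5]
grip_width: 0.0494
```

>>> send_rows --steps '[0.58,0,0,0,0,0.58,0,0,0,0,0.58,0,0,0,0,0.58,0,0,0,0,0.58,0,0,0,0]'

```text
clock: 5.95
tcp_pos: [0.5618, -0.111, 0.0489]
ee_rot: [123.8, 90.0, -72.1]
force: [-12.9, 3.6, 27.7]
grip_width: 0.0498
```

```bash
python3 -c "
from h import *
s=read_state();R=Ro.from_euler('xyz',s['ee_rot'],degrees=True).as_matrix()
print('torque tool',R.T@s['wrist_torque'],'F tool',R.T@s['force'])
c=cam('wrist');a=c['color'][150:330,160:400];a=cv2.resize(a,None,fx=1.6,fy=1.6)
d=cam('side')['color'][130:210,235:345]
b=cv2.resize(d,(396,288),interpolation=2)
cv2.imwrite('pics/w3.png',np.hstack([a,b]))
"
```

```text
torque tool [ 0.03787005 -2.18685617 -0.06246634] F tool [-27.69047714   0.06575244  13.35414716]
```

View pics/w3.png

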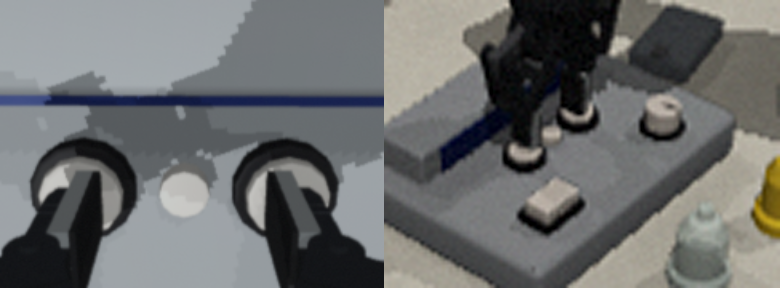

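Both fingertips rest on their keys, and both keys are sunk in their bezels: wrist crop (83,190) and (285,190), with the middle key at (185,193) untouched. The torque is balanced. I'll hold for more than 3 s.

>>> send_rows --steps '[0.58,0,0,0,0,0.58,0,0,0,0,0.58,0,0,0,0,0.58,0,0,0,0,0.58,0,0,0,0]'

```text
clock: 6.55
tcp_pos: [0.5618, -0.111, 0.0488]
ee_rot: [116.9, 90.0, -79.0]
force: [-12.4, 3.5, 26.9]
grip_width: 0.0498
```

>>> send_rows --steps '[0.58,0,0,0,0,0.58,0,0,0,0,0.58,0,0,0,0,0.58,0,0,0,0,0.58,0,0,0,0]'

```text
clock: 7.05
tcp_pos: [0.5618, -0.111, 0.0488]
ee_rot: [116.5, 90.0, -79.4]
force: [-12.6, 2.8, 28.7]
grip_width: 0.0494
```

>>> send_rows --steps '[0.58,0,0,0,0,0.58,0,0,0,0,0.58,0,0,0,0,0.58,0,0,0,0,0.58,0,0,0,0]'

```text
clock: 7.55
tcp_pos: [0.5618, -0.111, 0.0489]
ee_rot: [126.1, 90.0, -69.9]
force: [-12.2, 2.6, 26.9]
grip_width: 0.0498
```

>>> send_rows --steps '[0.58,0,0,0,0,0.58,0,0,0,0,0.58,0,0,0,0,0.58,0,0,0,0,0.58,0,0,0,0]'

```text
clock: 8.05
tcp_pos: [0.5618, -0.111, 0.0488]
ee_rot: [118.6, 90.0, -77.3]
force: [-12.0, 3.4, 27.6]
grip_width: 0.0493
```

>>> send_rows --steps '[0.58,0,0,0,0,0.58,0,0,0,0,0.58,0,0,0,0,0.58,0,0,0,0,0.58,0,0,0,0]'

```text
clock: 8.55
tcp_pos: [0.5618, -0.111, 0.0489]
ee_rot: [123.0, 90.0, -72.9]
force: [-11.8, 3.4, 27.3]
grip_width: 0.0494
```

>>> send_rows --steps '[0.58,0,0,0,0,0.58,0,0,0,0,0.58,0,0,0,0,0.58,0,0,0,0,0.58,0,0,0,0]'

```text
clock: 9.05
tcp_pos: [0.5618, -0.111, 0.0489]
ee_rot: [120.1, 90.0, -75.8]
force: [-12.1, 3.8, 27.5]
grip_width: 0.0497
```

>>> send_rows --steps '[0.58,0,0,0,0,0.58,0,0,0,0,0.58,0,0,0,0,0.58,0,0,0,0,0.58,0,0,0,0]'

```text
clock: 9.55
tcp_pos: [0.5618, -0.111, 0.0489]
ee_rot: [119.3, 90.0, -76.6]
force: [-11.8, 4.4, 28.0]
grip_width: 0.0494
```

>>> send_rows --steps '[0.58,-0.005,0,0,0,0.58,-0.005,0,0,0,0.58,-0.01,0,0,0,0.58,-0.02,0,0,0,0.58,0,0,0,0]'

```text
clock: 10.05
tcp_pos: [0.5634, -0.1115, 0.088]
ee_rot: [177.1, 89.7, -18.8]
force: [0.1, -0.3, -0.4]
grip_width: 0.0498
```

```bash
python3 -c "
from h import *
plan(.5275,-.030,.085,-16.1)
c=cam('wrist');cv2.imwrite('pics/w4.png',c['color'][80:400,60:500])
"
```

```text
clock 10.05 pos [ 0.5634 -0.1115  0.088 ] ydir yaw 164.09 spin 0.19 tool shift [ 0.0027 -0.0686  0.0569] F [ 0.14 -0.32 -0.45] w 0.0498 axes [[0.005, -0.274, -0.962], [-0.002, -0.962, 0.274], [-1.0, 0.0, -0.005]]
```

View pics/w4.png

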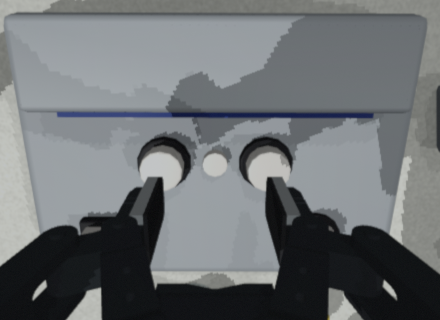

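Both keys are back up, with white tops at (160,168) and (268,168) in the crop. The hold lasted about 4 s. Next I'll lift, shut the fingers and move over the start key.

>>> send_rows --steps '[0,-0.02,0,0,0,0,-0.01,-0.008,0.005,0,0,0,-0.02,0.016,0,0,0,-0.02,0.017,0,0,0,-0.02,0.017,0]'

```text
clock: 10.6
tcp_pos: [0.5262, -0.0291, 0.1146]
ee_rot: [-19.5, 90.0, 144.6]
force: [-0.2, 0.6, 0.3]
grip_width: -0.0002
```

>>> send_rows --steps '[0,0.01,0,0,0,0,0.01,0,0,0,0,0.01,0,0,0,0,0,0,0,0,0,0,0,0,0]'

```text
clock: 11.1
tcp_pos: [0.5269, -0.0309, 0.0846]
ee_rot: [4.7, 89.9, 168.7]
force: [0.6, -0.2, -0.2]
grip_width: 0.0001
```

```bash
python3 -c "
from h import *
plan(.5275,-.030,.059,-16.1)
c=cam('wrist');a=c['color'][100:400,80:480]
cv2.imwrite('pics/w5.png',np.hstack([a,cv2.resize(cam('side')['color'][130:230,235:345],(330,300))]))
"
```

```text
clock 11.1 pos [ 0.5269 -0.0309  0.0846] ydir yaw 164.03 spin 0.13 tool shift [ 0.0256 -0.001  -0.0004] F [ 0.63 -0.16 -0.15] w 0.0001 axes [[-0.001, -0.275, -0.961], [0.0, -0.961, 0.275], [-1.0, 0.0, 0.001]]
```

View pics/w5.png

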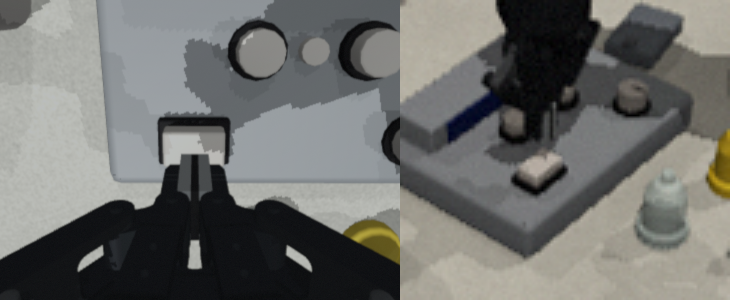

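The shut fingertips stand centred over the start key at (194,150) in the crop, clear of the cup. Pressing down now.

>>> send_rows --steps '[0,0.008,0,0,0,0,0.008,0,0,0,0,0.006,0,0,0,0,0.002,0,0,0,0,0,0,0,0]'

```text
clock: 11.7
tcp_pos: [0.5266, -0.0303, 0.0606]
ee_rot: [3.4, 89.9, 167.5]
force: [0.2, 0.6, 0.9]
grip_width: -0.0
```

>>> send_rows --steps '[0,0.002,0,0,0,0,0.002,0,0,0,0,0,0,0,0]'

```text
clock: 12.0
tcp_pos: [0.5275, -0.0305, 0.0576]
ee_rot: [-176.0, 90.0, -12.0]
force: [0.6, 0.3, 2.0]
grip_width: 0.0002
```

>>> send_rows --steps '[0,0.002,0,0,0,0,0.001,0,0,0,0,0,0,0,0]'

```text
clock: 12.3
tcp_pos: [0.5275, -0.0304, 0.0546]
ee_rot: [-170.3, 89.9, -6.2]
force: [-0.1, 0.0, 3.2]
grip_width: -0.0002
```

>>> send_rows --steps '[0,0.001,0,0,0,0,0,0,0,0]'

```text
clock: 12.5
tcp_pos: [0.5275, -0.0305, 0.0535]
ee_rot: [-172.8, 90.0, -8.7]
force: [0.8, 0.7, 4.3]
grip_width: 0.0002
```

>>> send_rows --steps '[0,0.002,0,0,0,0,0,0,0,0]'

```text
clock: 12.7
tcp_pos: [0.5276, -0.0305, 0.052]
ee_rot: [-176.8, 90.0, -12.7]
force: [-1.0, 0.2, 7.9]
grip_width: 0.0001
```

>>> send_rows --steps '[0,0.002,0,0,0,0,0,0,0,0]'

```text
clock: 12.9
tcp_pos: [0.5277, -0.0305, 0.0517]
ee_rot: [147.3, 90.0, -48.6]
force: [-8.3, 1.3, 23.5]
grip_width: 0.0001
```

>>> send_rows --steps '[0,0.001,0,0,0,0,0,0,0,0,0,0,0,0,0]'

```text
clock: 13.2
tcp_pos: [0.5278, -0.0305, 0.0516]
ee_rot: [154.9, 90.0, -41.0]
force: [-11.0, 1.7, 30.3]
grip_width: -0.0003
```

At the stop. Releasing and backing well clear, straight up.

>>> send_rows --steps '[0,-0.005,0,0,0,0,-0.01,0,0,0,0,-0.02,0,0,0,0,-0.03,0,0,0,0,-0.04,0,0,0]'

```text
clock: 13.7
tcp_pos: [0.5247, -0.03, 0.1517]
ee_rot: [5.0, 89.6, 169.1]
force: [0.8, 0.3, -0.1]
grip_width: 0.0
```

>>> send_rows --steps '[0,-0.04,0,0,0,0,-0.03,0,0,0,0,0,0,0,0,0,0,0,0,0,0,0,0,0,0]'

```text
clock: 14.2
tcp_pos: [0.5259, -0.0302, 0.2213]
ee_rot: [5.0, 89.8, 169.1]
force: [0.2, -0.8, 0.0]
grip_width: -0.0004
```

```bash
python3 -c "
from h import *
s=read_state();print(s['clock'],s['tcp_pos'],s['force'])
cv2.imwrite('pics/w6.png',np.hstack([cv2.resize(cam('wrist')['color'],(400,300)),cv2.resize(cam('scene')['color'][190:350,80:350],(400,237))[:300].repeat(1,0) if 0 else cv2.resize(cam('scene')['color'][180:360,90:330],(400,300))]))
"
```

```text
14.2 [ 0.52586889 -0.03016192  0.22130656] [ 0.24661764 -0.8288672   0.03464191]
```

View pics/w6.png

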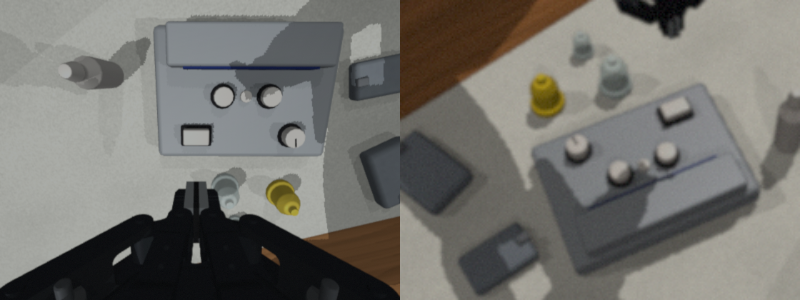

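All the keys are up, the dial pointer is unchanged, and the spray, cup and pods are where they stood. The arm is clear.

```bash
python3 -c "
from plant import *
print(job_done())"
```

```text
the job is handed in; nothing more can be done
None
```

The job is done and handed in at about 14 s on the robot's clock.

- **Round keys:** I pressed both with one fingertip each until they hit their stops. The force passed about 10 N at the stop, then held at about 28 N, evenly shared between the two. They stayed down for about 4 s, and the next picture showed both up again.
- **Start key:** I pressed it with the shut fingertips to its stop, about 8 mm of travel after first contact and 30 N at the end. I then let it go and lifted the arm about 17 cm straight up.
- **Last checks:** The final pictures showed all keys up and the dial pointer, spray bottle, cup and pods looking as they did at the start. The force reading was within noise of zero, and no check failed or disagreed. I judged the key travel from force and arm position, as there is no direct reading of the keys.

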